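# Unclamp the pot lid and hold it over its stand

### The arm

A 6-joint arm with a two-finger parallel gripper is mounted at the origin on a cart in front of the work surface, level with it; the furniture and walls round the work are solid. World frame = base frame: x ahead of the robot, y to its left, z up, the work surface at z = 0. Lengths are in m, angles in rad, forces in N, time in s.
With the tool pointing down it reaches from about 0.25 to 0.725 m from the base axis. Payload 4 kg.
Tool frame: the origin (TCP) lies midway between the tips of the shut fingers; the grasp point (between the pads) lies 19 mm behind it; z points along the fingers, y is the line along which they close (so a half turn about z gives the same grasp; the last joint's range is limited). The gripper opens to 85 mm and grips with 20 to 120 N. Pads are 22 mm wide; open, the fingers measure 114 mm over their backs; the gripper's body (76 mm by 85 mm) begins 54 mm behind the grasp point. The pads swing forward as they close: fully open they stand 13 mm farther back than shut.
Start: joints at [1.175, 0.241, 0.005, 1.335, 0, 1.571], TCP at [0.193, 0.461, 0.231] pointing down, gripper open.
Joint ranges: [-2.72, 2.72], [-1.05, 1.87], [-1.09, 1.28], [-1.99, 2.15], [-1.42, 1.44], [-3.14, 3.14]. Speed limits (rad/s): [2.79, 2.79, 3.14, 3.14, 3.14, 3.14].

### API

Orientations are given as a unit quaternion [x, y, z, w].
In Python, from workcell import bot gives the robot as it stands. The module is installed in compiled form; this text tells all that it offers.
- The arm moves only by the tool drive_tool, never from a script. Its arguments are lists of equal length, an entry for each row: "slide": the shift along the tool's x, y, z scaled (see below), a list of three; "rotation": the turn, a rotation vector about the tool's x, y, z scaled (see below), a list of three. A call has exactly 8 rows; each row is the pose to reach, as a shift and turn from the pose commanded when the call began, along the tool's axes at that moment; what a row does not reach only later rows make up. The controller multiplies each number of a shift by 250 mm and each number of a turn by 0.5 rad. A row lasts 1/8 s, in which the tool goes at most 62.5 mm and 10.7 degrees, less where a joint would pass 70% of its speed; a pose out of reach is approached as far as the arm can. A call with a number of a shift or a turn outside -1 to 1 is refused whole. A call with a gripper value outside its range is refused whole. "gripper" is the opening, from 0 (shut) to 1 (fully open), set as the call begins (left out, the last holds). The fingers move at their own pace and stop on an object; the grip force is fixed at half the most. Time passes only in rows, so rows that repeat a pose let the fingers close, or fill a call up. It gives the time, the measured TCP pose, the force, the opening and the grip force at its end, in the units of the state.
- bot.get_obs(): the state, without advancing time (a new reading comes with each control period).
- bot.camera(name): name is "scene" or "side" or "wrist"; returns a dict with "image" (384x512x3 uint8, red, green, blue), "z_map" (384x512 float32, m along the optical axis (not along the pixel's ray), 0 where there is no reading), "camera_matrix" (3x3 intrinsics, pixels), "xyz" and "orientation" of the camera in the world. Camera axes: x right, y up, looking along -z (the intrinsics and any distortion apply to the point x, -y, -z); pixel columns grow to the right and rows downward; lengths in m; the calibration is good to about 2 mm. The wrist camera is an equidistant fisheye: a pixel r from the principal point sees the ray r / f radians off the axis. A picture is of the moment at which its call begins.
- bot.job_done(): hands the job in; it is judged then, once.
The state is a dict: "clock": time; "joint_pos": joint angles; "joint_vel": joint speeds; "tau": joint torques, N m; "eef_pos": TCP position; "tool_rot": TCP orientation; "ft_force": force on the tool from outside, world axes, zero at the start; "ft_torque": the same for the moment, N m; "grip_width": finger opening in m; "grasp_force": force on a finger pad.
Only numpy, scipy, OpenCV 4.12 (cv2) and the standard library are available. Lean on these libraries where they do the work, as an engineer would, in place of code of your own. Each camera call takes 0.05 s, during which the arm holds its last target. There are 200 camera calls.

### The job

Undo the pot's two black clamp knobs, each turned counter-clockwise (seen from above) fully to its stop, then lift the lid off by its black handle and carry it over the things standing in between without disturbing them. Finish while still holding the lid still and level just above the wooden lid stand, about a finger's breadth (15 to 20 mm) over the tips of the prongs, centred and with each ear of the lid over the gap of a pair of prongs. Do not let the lid touch the stand and do not put it down or let go: I will slip a seal in underneath.

Things in the scene. Friction and masses are not known exactly. Their poses are not given: they have to be found in the camera images.
- pot: Round steel pot, 124 mm across, 66 mm high to its rim, that stands fast on the worktop, right or left of the row of bystanders. Origin: centre of its underside. x runs along the line of its two clamps, 88 mm either side of the pot axis on dark lugs; the +x clamp is the one farther from the robot (yaw within 0.4 rad).
- clamp_near (a joint): Captive clamp on the pot's side nearer the robot: black wing knob, with a flat tongue (27 x 12 mm) below it over the lid's ear, 2 mm clear. Angle, rad: 0 = tongue and wing point at the lid's centre (shut), grows counter-clockwise from above, 1.45 = end stop, tongue clear of the lid. Starts at 0 to 0.25; friction about 0.06 N m, no spring, stays where left, does not rise.
- clamp_near_grip (a point): Centre of the near knob's wing, on its vertical turning axis, 111 mm above the worktop. The wing is an upright bar 44 mm long (this point's x axis), 14 mm thick (y axis; pinch it across this from above) and 30 mm high (z axis); the stem is free for 15 mm below it. The point turns with the knob.
- clamp_far (a joint): The same kind of captive clamp on the pot's side farther from the robot; the same angles, direction and end stop (counter-clockwise opens, 1.45 = end stop).
- clamp_far_grip (a point): Centre of the far knob's wing, as for the near one; x axis along the 44 mm wing, y across its 14 mm thickness.
- lid: Steel lid, about 0.35 kg, 128 mm across, with two flat ears 20 mm wide, 4 mm thick, reaching 75 mm from the centre along its x axis. Origin: centre of the underside of flange and ears, 66 mm above the worktop while on the pot; a round plug of 106 mm reaches 8 mm lower, into the pot. z up. Half a turn makes no difference.
- lid_grip (a point): Centre of the lid's black bar handle, 45 mm above the lid's origin (111 mm above the worktop at first). The bar is 46 mm long along the lid's x axis, 18 mm thick along y (pinch it across this from above) and 22 mm high; the free space below it down to the dome is 21 mm.
- stand: Wooden lid stand, fixed, on the other side of the row from the pot: foot 190 x 136 x 12 mm, round cradle 124 mm across, 40 mm high, and two pairs of upright steel prongs 6 mm thick, 72 mm either side of the centre along x, each pair 40 mm apart along y (34 mm free between), tips 56 mm above the worktop. Origin: centre of its underside.
- stand_top (a point): Point on the stand's axis, level with the tips of the prongs, 56 mm above the worktop. The lid's origin belongs straight above it.
- mill_1: Bystander: wooden mill, 58 mm across and 160 mm high, the tallest of the row between pot and stand. Origin: centre of its underside.
- spice_jar_1: Bystander: slim spice jar with a dark cap, 41 mm across, 105 mm high. Origin: centre of its underside.
- jar_1: Bystander: jar with a red lid, 65 mm across, 100 mm high. Origin: centre of its underside.
- glass_1: Bystander: clear drinking glass, 80 mm across, 91 mm high. Origin: centre of its underside.

How it is judged:
On the way, in this order (a step that is already met when the one before it is completed fails the run):
1. one clamp knob is turned to its end stop (value of joint any of clamp_near, clamp_far above 1.34 rad), for 0.2 s.
2. both clamp knobs are turned to their end stops (value of joint each of clamp_near, clamp_far above 1.34 rad), for 0.2 s.
3. the lid is held by its handle, lifted clear of the pot (z of lid in the frame of pot above 0.09 m and contact force between lid and the fingers above 1 N and contact force between lid and pot below 0.1 N), for 0.2 s.
At the end, for the whole second after the job is handed in: Both clamps within 0.11 rad of their stops; lid held still in the gripper, touching neither pot nor stand, flange 3 to 35 mm above the prong tips, within 10 mm of the stand's axis, ears within 0.12 rad of the line of the prong pairs (either way round), within 0.1 rad of level (all of step 2 and z of lid in the frame of stand_top between 0.003 and 0.035 m and horizontal distance between lid and stand_top below 0.01 m and angle between the x axis of lid and the x axis of stand, either way round below 0.12 rad and angle between lid's own z axis and vertical below 0.1 rad and contact force between lid and stand below 0.1 N and contact force between lid and pot below 0.1 N and contact force between lid and the fingers above 1 N and linear speed of lid below 0.02 m/s); the arm keeps its last pose, push and grip.
It fails at once if a thing in the row between pot and stand is shifted by more than 15 mm or tipped (distance of any of mill_1, spice_jar_1, jar_1, glass_1 from where it was at the start of the episode above 0.015 m or angle between any of mill_1, spice_jar_1, jar_1, glass_1's own z axis and vertical above 0.25 rad).
It fails at once if the lid touches the stand (contact force between lid and stand above 0.5 N).
It fails at once if the lid is let go of once it is off the pot (z of lid in the frame of pot above 0.09 m and contact force between lid and the fingers below 0.05 N).
It also fails if it takes over 72 s, if anything falls off the work surface, if the arm or the gripper's body presses on something with over 40 N, if the wrist force passes 120 N, or if a joint passes its speed limit or range.

## Working session

There is one attempt and no reset: what is moved stays moved. The work goes in short steps, Python scripts to look and compute and a tool call to move; the robot and the scene stay as the last step left them, time stands still between calls to the robot, and variables do not carry over. Pictures are saved under pics/ and viewed, at most 10 in all, crops included, and the job is handed in when it is done.

Besides the shell and the picture viewer there is one more tool, called after "Call:" by a JSON object that holds its "op" and its "data", one argument or row to a line. drive_tool: Moves the arm, as the interface text tells. Shifts and turns lie within -1 to 1; 1 stands for 250 mm of shift or 0.5 rad of turn. Its arguments: {"type":"object","properties":{"slide":{"type":"array","items":{"type":"array","items":{"type":"number"}}},"rotation":{"type":"array","items":{"type":"array","items":{"type":"number"}}},"gripper":{"type":"number"}},"required":["slide","rotation"]}

```bash
mkdir -p pics; cat > h.py <<'E'
import numpy as np, cv2
from scipy.spatial.transform import Rotation as R
from workcell import bot
def cloud(c):
    K=np.array(c["camera_matrix"]);z=c["z_map"];v,u=np.mgrid[:z.shape[0],:z.shape[1]]
    p=np.stack([(u-K[0,2])/K[0,0]*z,-(v-K[1,2])/K[1,1]*z,-z],-1)
    return p@R.from_quat(c["orientation"]).as_matrix().T+np.array(c["xyz"])
E
python3 - <<'E'
from h import *
import pickle
o=bot.get_obs();print(o)
for n in ("scene","side"):
    c=bot.camera(n);pickle.dump(c,open(n+".pkl","wb"));print(n,c["camera_matrix"],c["xyz"],R.from_quat(c["orientation"]).as_matrix())
    cv2.imwrite(f"pics/{n}0.png",c["image"][...,::-1])
c=bot.camera("wrist");pickle.dump(c,open("wrist.pkl","wb"))
E
```

```text
{'clock': 0.0, 'joint_pos': array([1.17500396e+00, 2.41403010e-01, 3.72462078e-03, 1.33520846e+00,
       2.18133524e-06, 1.57081031e+00]), 'joint_vel': array([ 0.00090312, -0.00193975, -0.00198414,  0.00032685, -0.00228371,
       -0.00089094]), 'tau': array([-1.62835811e-03, -3.72319973e+01,  2.52406991e+01,  1.69805204e-02,
       -6.02596424e-05,  9.53655331e-06]), 'eef_pos': array([0.19252406, 0.4607595 , 0.23041809]), 'tool_rot': array([ 1.96613758e-01,  9.80480463e-01, -1.02464885e-03, -2.06568230e-04]), 'ft_force': array([-0.1305556 , -0.61233019,  0.11179762]), 'ft_torque': array([ 0.01106745, -0.03127774,  0.0514844 ]), 'grasp_force': 0.0, 'grip_width': 0.08576919588897704}
scene [[399.40529714   0.         255.12799122]
 [  0.         399.40529714 189.5631855 ]
 [  0.           0.           1.        ]] [ 0.05437303 -0.45705112  0.60180312] [[ 0.68734471  0.4423436  -0.57609842]
 [-0.72633007  0.41709882 -0.54632702]
 [-0.00137429  0.79395259  0.60797812]]
side [[351.24011459   0.         256.27039254]
 [  0.         351.24011459 195.91851992]
 [  0.           0.           1.        ]] [ 0.09785298 -0.60531472  0.49506132] [[ 0.8125012   0.284632   -0.50874986]
 [-0.5825656   0.36436173 -0.72653827]
 [-0.02142706  0.88669338  0.46186115]]
```

View pics/scene0.png

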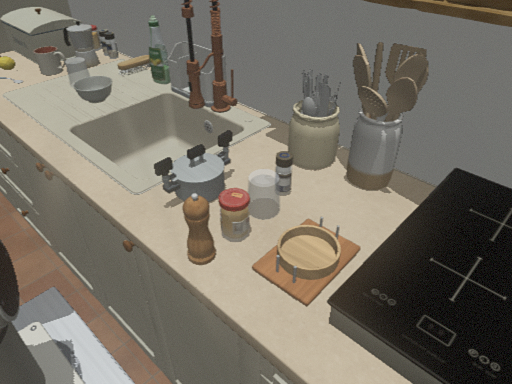

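View pics/side0.png

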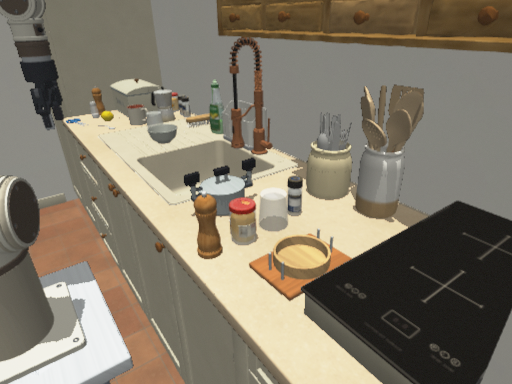

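The scene image shows the near knob at (165,172), handle (197,155) and far knob (226,145). The row is the mill (200,230), red-lid jar (235,213), glass (264,193) and spice jar (284,173). The stand is at (308,250), with prongs near (278,262), (294,272), (322,225) and (338,232). The side view agrees.

```bash
python3 - <<'E'
from h import *
import pickle
for n,(kn,st) in {"scene":([150,245,125,190],[250,365,210,300]),"side":([180,260,160,190],[245,365,225,295])}.items():
    c=pickle.load(open(n+".pkl","rb"));P=cloud(c);im=c["image"].astype(int);z=P[...,2]
    print("==",n, "table z",np.median(z[st[3]-2:st[3]+8,st[1]-30:st[1]]))
    def roi(b):
        m=np.zeros(z.shape,bool);m[b[2]:b[3],b[0]:b[1]]=1;return m
    m=roi(kn)&(im.max(-1)<70)&(z>.092)&(z<.135)&(P[...,1]>-.5)
    k,lab,s,ce=cv2.connectedComponentsWithStats(m.astype(np.uint8))
    for i in range(1,k):
        if s[i,4]<25: continue
        q=P[lab==i];t=q[q[:,2]>q[:,2].max()-.006]
        mid=t[:,:2].mean(0);r=cv2.minAreaRect(t[:,:2].astype(np.float32)*1000)
        print("black",ce[i].round(),s[i,4],"z",q[:,2].min().round(3),q[:,2].max().round(3),"mean",mid.round(4),"rect",np.round(r[0],1),np.round(r[1],1),round(r[2],1), len(t))
    m=roi(st)
    f=P[m&(z>.008)&(z<.016)&(im[...,0]-im[...,2]>50)];
    r=cv2.minAreaRect(f[:,:2].astype(np.float32)*1000);print("foot",np.round(r[0],1),np.round(r[1],1),round(r[2],1))
    cr=P[m&(z>.036)&(z<.044)][:,:2]
    A=np.c_[2*cr,np.ones(len(cr))];x=np.linalg.lstsq(A,(cr**2).sum(1),rcond=None)[0];print("cradle",x[:2],np.sqrt(x[2]+x[:2]@x[:2]),len(cr), (cr.min(0)+cr.max(0))/2,np.ptp(cr,0))
    m2=m&(z>.047)&(z<.062)
    k,lab,s,ce=cv2.connectedComponentsWithStats(m2.astype(np.uint8))
    for i in range(1,k):
        if s[i,4]>2: q=P[lab==i];print("prong",ce[i].round(1),s[i,4],np.median(q,0).round(4),q[:,2].max().round(3))
    # row
    for nm,h in dict(mill=.15,spice=.10,jar=.095,glass=.088).items():
        b={"scene":dict(mill=[180,220,185,265],spice=[273,296,148,170],jar=[215,253,185,205],glass=[246,280,170,190]),
           "side":dict(mill=[190,225,190,260],spice=[285,304,175,200],jar=[226,260,197,215],glass=[260,289,188,205])}[n][nm]
        q=P[roi(b)&(z>h-.01)&(z<h+.02)]
        if len(q): print(nm,q.min(0).round(3),q.max(0).round(3),np.median(q,0).round(3),len(q))
E
```

```text
== scene table z 0.07573553534895999
black [225. 138.] 172 z 0.093 0.126 mean [0.6158 0.177 ] rect [616.2 178.4] [38.  13.9] 6.2 59
black [196. 151.] 167 z 0.099 0.122 mean [0.5298 0.1817] rect [530.6 182.3] [43.9 16.7] 3.8 76
black [164. 166.] 203 z 0.093 0.126 mean [0.4416 0.1867] rect [442.9 186.5] [10.8 38. ] 88.2 60
foot [ 528.2 -151.3] [189.4 135.3] 1.8
cradle [ 0.52875751 -0.15160699] 0.05987616263361963 479 [ 0.52875541 -0.15181012] [0.15000582 0.12202445]
prong [321.6 218.3] 9 [ 0.5998 -0.1296  0.0507] 0.054
prong [338.1 226.8] 12 [ 0.6003 -0.1696  0.0519] 0.055
prong [278.  256.5] 12 [ 0.4558 -0.1342  0.0522] 0.055
prong [295.  267.7] 13 [ 0.4571 -0.1743  0.0507] 0.054
mill [ 0.37  -0.007  0.14 ] [0.407 0.027 0.159] [0.386 0.007 0.145] 232
spice [0.647 0.011 0.09 ] [0.689 0.051 0.106] [0.662 0.027 0.103] 205
jar [ 0.455 -0.02   0.086] [0.516 0.042 0.1  ] [0.486 0.012 0.097] 464
glass [ 0.55  -0.015  0.078] [0.619 0.055 0.092] [0.581 0.017 0.089] 537
== side table z 0.07708992908091786
black [248. 165.] 126 z 0.093 0.126 mean [0.6116 0.1729] rect [616.5 171.9] [ 8.8 34. ] 77
[... 202 characters left out ...]
526.2 -112. ] [191.6 217. ] 3.5
cradle [ 0.520335   -0.12831053] 0.07190316750905343 465 [ 0.52868579 -0.11618689] [0.14835846 0.19736383]
prong [248.6 226.1] 29 [ 0.4814 -0.0211  0.0504] 0.058
prong [318.3 229.6] 9 [ 0.5999 -0.1326  0.0522] 0.056
prong [331.6 237.3] 7 [ 0.6018 -0.1726  0.0531] 0.055
prong [269.9 253.6] 11 [ 0.4564 -0.1372  0.0523] 0.057
prong [282.  263.1] 13 [ 0.4568 -0.1758  0.0543] 0.056
mill [ 0.37  -0.011  0.14 ] [0.41  0.025 0.16 ] [0.389 0.005 0.146] 161
spice [ 0.605 -0.01   0.09 ] [0.69  0.048 0.107] [0.663 0.022 0.104] 154
jar [ 0.454 -0.025  0.085] [0.517 0.041 0.101] [0.481 0.001 0.098] 389
glass [ 0.553 -0.016  0.078] [0.62  0.049 0.093] [0.581 0.01  0.09 ] 368
```

Both views agree to about 3 mm: pot axis ≈ (0.530, 0.181), knobs at x ≈ 0.442 and 0.617, stand at (0.529, −0.153). The sizes and heights match the ones given. Next I'll move above the pot.

Call:
{"op": "drive_tool", "data": {
  "slide": [
    [-0.14,-0.04,-0.02],
    [-0.28,-0.08,-0.04],
    [-0.42,-0.13,-0.06],
    [-0.56,-0.17,-0.08],
    [-0.7,-0.21,-0.08],
    [-0.84,-0.26,-0.08],
    [-0.84,-0.26,-0.08],
    [-0.84,-0.26,-0.08]
  ],
  "rotation": [
    [0,0,-0.13],
    [0,0,-0.26],
    [0,0,-0.39],
    [0,0,-0.52],
    [0,0,-0.65],
    [0,0,-0.79],
    [0,0,-0.79],
    [0,0,-0.79]
  ],
  "gripper": 1
}}

```text
clock: 1.15
eef_pos: [0.3612, 0.3204, 0.251]
tool_rot: [0.001, 1.0, -0.0, -0.0]
ft_force: [0.5, 0.6, -0.1]
grip_width: 0.0858
grasp_force: 0.0
```

```bash
cat >> h.py <<'E'
def go(x,y,z,psi):
    o=bot.get_obs();p=o["eef_pos"];M=R.from_quat(o["tool_rot"]).as_matrix()
    ya=np.array([np.cos(psi),np.sin(psi),0]);za=np.array([0,0,-1.]);T=np.c_[np.cross(ya,za),ya,za]
    print("t",o["clock"].round(2) if hasattr(o["clock"],"round") else o["clock"],"pos",p.round(4),"psi",np.arctan2(M[1,1],M[0,1]).round(3),"tilt",np.arccos(-M[2,2]).round(4),"q",o["joint_pos"].round(2),"w",round(float(o["grip_width"]),4),"gf",round(float(o["grasp_force"]),1),"F",np.round(o["ft_force"],1))
    print("slide",(M.T@(np.array([x,y,z])-p)/.25).round(3),"rot",(R.from_matrix(M.T@T).as_rotvec()/.5).round(3))
E
python3 -c "
from h import *
go(.53,.181,.26,np.pi/2)"
```

```text
t 1.15 pos [0.3612 0.3204 0.251 ] psi 1.569 tilt 0.0009 q [0.73 0.2  0.   1.38 0.   0.73] w 0.0858 gf 0.0 F [ 0.5  0.6 -0.1]
slide [-0.676 -0.557 -0.036] rot [-0.    -0.002 -0.003]
```

Call:
{"op": "drive_tool", "data": {
  "slide": [
    [-0.13,-0.11,0],
    [-0.26,-0.22,0],
    [-0.4,-0.33,-0.02],
    [-0.54,-0.44,-0.03],
    [-0.676,-0.557,-0.036],
    [-0.676,-0.557,-0.036],
    [-0.676,-0.557,-0.036],
    [-0.676,-0.557,-0.036]
  ],
  "rotation": [
    [0,0,0],
    [0,0,0],
    [0,0,0],
    [0,0,0],
    [0,0,0],
    [0,0,0],
    [0,0,0],
    [0,0,0]
  ]
}}

```text
clock: 2.15
eef_pos: [0.5293, 0.1823, 0.2603]
tool_rot: [-0.001, 1.0, 0.0, -0.0]
ft_force: [-0.4, -0.1, -0.2]
grip_width: 0.0857
grasp_force: 0.0
```

```bash
python3 - <<'E'
from h import *
import pickle
go(.53,.181,.26,np.pi/2)
c=bot.camera("wrist");pickle.dump(c,open("wrist.pkl","wb"));cv2.imwrite("pics/w1.png",c["image"][...,::-1]);print(c["camera_matrix"],c["xyz"],R.from_quat(c["orientation"]).as_matrix().round(3))
E
```

```text
t 2.15 pos [0.5293 0.1823 0.2603] psi 1.572 tilt 0.0005 q [0.33 0.35 0.23 1.45 0.   0.33] w 0.0857 gf 0.0 F [-0.4 -0.1 -0.2]
slide [-0.003 -0.005  0.001] rot [ 0.    -0.001  0.003]
[[297.31863964   0.         253.42577477]
 [  0.         297.31863964 191.11277262]
 [  0.           0.           1.        ]] [0.46242457 0.18094959 0.40449609] [[-0.001 -0.964 -0.267]
 [ 1.    -0.001 -0.001]
 [ 0.001 -0.267  0.964]]
```

View pics/w1.png

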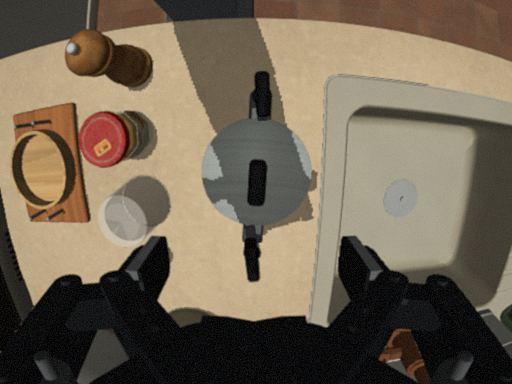

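The wrist view shows the near knob at (262,95), handle at (257,183) and far knob at (252,258). All three run nearly along image rows.

```bash
cat >> h.py <<'E'
def fish(c):
    K=np.array(c["camera_matrix"]);z=c["z_map"];v,u=np.mgrid[:z.shape[0],:z.shape[1]]
    a=(u-K[0,2])/K[0,0];b=(v-K[1,2])/K[1,1];r=np.hypot(a,b)+1e-9;t=np.tan(np.minimum(r,1.4))/r*z
    return np.stack([a*t,-b*t,-z],-1)@R.from_quat(c["orientation"]).as_matrix().T+np.array(c["xyz"])
E
python3 - <<'E'
from h import *
import pickle
c=pickle.load(open("wrist.pkl","rb"));P=fish(c);im=c["image"].astype(int);z=P[...,2]
for n,b in dict(near=[245,280,65,125],handle=[240,275,150,212],far=[238,266,222,290]).items():
    m=np.zeros(z.shape,bool);m[b[2]:b[3],b[0]:b[1]]=1
    zt={"handle":.122}.get(n,.126)
    q=P[m&(im.max(-1)<75)&(abs(z-zt)<.004)]
    xy=q[:,:2].astype(np.float32)*1000;r=cv2.minAreaRect(xy)
    w,v=np.linalg.eigh(np.cov(xy.T));d=v[:,1]*np.sign(v[0,1])
    print(n,len(q),q[:,2].max(),"mean",xy.mean(0),"rect",r,"pca rad",np.arctan2(d[1],d[0]).round(3))
E
```

```text
near 648 0.129224305436953 mean [446.2528 189.4184] rect ((445.9189453125, 189.48681640625), (42.9711799621582, 13.538898468017578), 2.2203781604766846) pca rad 0.047
handle 778 0.12543770792116793 mean [532.84076 184.54886] rect ((534.1668701171875, 184.61325073242188), (17.9245548248291, 46.1040153503418), 86.51482391357422) pca rad -0.055
far 420 0.1292387130839724 mean [618.1067  179.57033] rect ((619.8917236328125, 179.89881896972656), (41.64299392700195, 13.328615188598633), 7.7675347328186035) pca rad 0.108
```

Call:
{"op": "drive_tool", "data": {
  "slide": [
    [0.2,0.01,0],
    [0.339,0.019,0.05],
    [0.339,0.019,0.25],
    [0.339,0.019,0.42],
    [0.339,0.019,0.56],
    [0.339,0.019,0.669],
    [0.339,0.019,0.669],
    [0.339,0.019,0.669]
  ],
  "rotation": [
    [0,0,-0.05],
    [0,0,-0.092],
    [0,0,-0.092],
    [0,0,-0.092],
    [0,0,-0.092],
    [0,0,-0.092],
    [0,0,-0.092],
    [0,0,-0.092]
  ],
  "gripper": 0.6
}}

```text
clock: 3.2
eef_pos: [0.4461, 0.1866, 0.0943]
tool_rot: [-0.023, 1.0, 0.0, 0.001]
ft_force: [-0.1, -0.7, 0.2]
grip_width: 0.0515
grasp_force: 0.0
```

Call:
{"op": "drive_tool", "data": {
  "slide": [
    [0,0,0],
    [0,0,0],
    [0,0,0],
    [0,0,0],
    [0,0,0],
    [0,0,0],
    [0,0,0],
    [0,0,0]
  ],
  "rotation": [
    [0,0,0],
    [0,0,0],
    [0,0,0],
    [0,0,0],
    [0,0,0],
    [0,0,0],
    [0,0,0],
    [0,0,0]
  ],
  "gripper": 0
}}

```text
clock: 4.2
eef_pos: [0.4466, 0.1903, 0.0953]
tool_rot: [-0.024, 1.0, 0.005, 0.001]
ft_force: [-2.5, 9.7, 4.1]
grip_width: 0.0157
grasp_force: 58.6
```

```bash
python3 -c "
from h import *
go(.4445,.187,.093,1.618);o=bot.get_obs();print(o['ft_torque'])"
```

```text
t 4.2 pos [0.4466 0.1903 0.0953] psi 1.618 tilt 0.0104 q [ 0.4   0.31 -0.27  0.98  0.01  0.35] w 0.0157 gf 58.6 F [-2.5  9.7  4.1]
slide [ 0.009 -0.013  0.009] rot [0.02  0.006 0.001]
[2.12576484 0.57654767 0.04749149]
```

The fingers were pulled +3.7 mm in y, so the wrist reading (446, 189.5) was right. I'll shift by that and turn.

Call:
{"op": "drive_tool", "data": {
  "slide": [
    [0,0.015,0],
    [0,0.015,0],
    [0,0.015,0],
    [0,0.015,0],
    [0,0.015,0],
    [0,0.015,0],
    [0,0.015,0],
    [0,0.015,0]
  ],
  "rotation": [
    [0,0,-0.05],
    [0,0,-0.2],
    [0,0,-0.4],
    [0,0,-0.6],
    [0,0,-0.8],
    [0,0,-1.0],
    [0,0,-1.0],
    [0,0,-1.0]
  ]
}}

```text
clock: 5.2
eef_pos: [0.4464, 0.1911, 0.0953]
tool_rot: [-0.27, 0.963, 0.001, 0.002]
ft_force: [-2.7, 2.3, 6.1]
grip_width: 0.0158
grasp_force: 59.1
```

Call:
{"op": "drive_tool", "data": {
  "slide": [
    [0,0,0],
    [0,0,0],
    [0,0,0],
    [0,0,0],
    [0,0,0],
    [0,0,0],
    [0,0,0],
    [0,0,0]
  ],
  "rotation": [
    [0,0,-0.1],
    [0,0,-0.25],
    [0,0,-0.4],
    [0,0,-0.6],
    [0,0,-0.8],
    [0,0,-1.0],
    [0,0,-1.0],
    [0,0,-1.0]
  ]
}}

```text
clock: 6.2
eef_pos: [0.4461, 0.1914, 0.0953]
tool_rot: [-0.5, 0.866, 0.001, 0.002]
ft_force: [-3.7, 3.1, 6.5]
grip_width: 0.016
grasp_force: 59.2
```

```bash
python3 -c "
from h import *
go(.4465,.1905,.093,1.618+1.35);o=bot.get_obs();print(o['ft_torque'])"
```

```text
t 6.2 pos [0.4461 0.1914 0.0953] psi 2.617 tilt 0.0049 q [ 0.4   0.32 -0.27  0.98  0.   -0.64] w 0.016 gf 59.2 F [-3.7  3.1  6.5]
slide [ 0.002 -0.003  0.009] rot [-0.001  0.01  -0.702]
[0.6429445  0.7398148  0.06930791]
```

Call:
{"op": "drive_tool", "data": {
  "slide": [
    [0,0,0],
    [0,0,0],
    [0,0,0],
    [0,0,0],
    [0,0,0],
    [0,0,0],
    [0,0,0],
    [0,0,0]
  ],
  "rotation": [
    [0,0,-0.1],
    [0,0,-0.25],
    [0,0,-0.4],
    [0,0,-0.55],
    [0,0,-0.7],
    [0,0,-0.8],
    [0,0,-0.8],
    [0,0,-0.8]
  ]
}}

```text
clock: 7.2
eef_pos: [0.4457, 0.1915, 0.0952]
tool_rot: [-0.661, 0.75, 0.001, 0.002]
ft_force: [-3.8, 2.9, 6.8]
grip_width: 0.0158
grasp_force: 59.4
```

```bash
python3 -c "
from h import *
go(.4465,.1905,.093,1.618+1.35);o=bot.get_obs();print(o['ft_torque'])"
```

```text
t 7.2 pos [0.4457 0.1915 0.0952] psi 3.016 tilt 0.0051 q [ 0.4   0.32 -0.27  0.98  0.   -1.04] w 0.0158 gf 59.4 F [-3.8  2.9  6.8]
slide [ 0.004 -0.004  0.009] rot [-0.001  0.01   0.097]
[ 0.78512825  0.92966315 -0.26083105]
```

Call:
{"op": "drive_tool", "data": {
  "slide": [
    [0,0,0],
    [0,0,0],
    [0,0,0],
    [0,0,0],
    [0,0,0],
    [0,0,0],
    [0,0,0],
    [0,0,0]
  ],
  "rotation": [
    [0,0,-0.04],
    [0,0,-0.08],
    [0,0,-0.12],
    [0,0,-0.16],
    [0,0,-0.16],
    [0,0,-0.16],
    [0,0,-0.16],
    [0,0,-0.16]
  ]
}}

```text
clock: 8.2
eef_pos: [0.4456, 0.1915, 0.0952]
tool_rot: [-0.69, 0.723, 0.002, 0.002]
ft_force: [-3.8, 3.4, 8.8]
grip_width: 0.0157
grasp_force: 60.3
```

```bash
python3 -c "
from h import *
go(.4465,.1905,.093,1.618+1.35);o=bot.get_obs();print(o['ft_torque'])"
```

```text
t 8.2 pos [0.4456 0.1915 0.0952] psi 3.095 tilt 0.0052 q [ 0.4   0.32 -0.27  0.98  0.   -1.12] w 0.0157 gf 60.3 F [-3.8  3.4  8.8]
slide [ 0.004 -0.004  0.009] rot [-0.001  0.01   0.254]
[ 0.82928954  1.00980248 -0.73131008]
```

The torque of −0.73 N·m confirms the stop. Now I'll release, rise, and move to the far knob while turning back.

Call:
{"op": "drive_tool", "data": {
  "slide": [
    [0,0,0],
    [0,0,0],
    [0,0,0],
    [0,0,-0.1],
    [0,0,-0.2],
    [0,0,-0.3],
    [0,0,-0.4],
    [0,0,-0.4]
  ],
  "rotation": [
    [0,0,0.16],
    [0,0,0.16],
    [0,0,0.16],
    [0,0,0.16],
    [0,0,0.2],
    [0,0,0.4],
    [0,0,0.7],
    [0,0,1.0]
  ],
  "gripper": 0.45
}}

```text
clock: 9.2
eef_pos: [0.447, 0.1902, 0.1955]
tool_rot: [-0.489, 0.872, -0.0, 0.002]
ft_force: [-0.0, -1.0, -0.4]
grip_width: 0.0385
grasp_force: 0.0
```

```bash
python3 -c "
from h import *
go(.619,.181,.195,1.68)"
```

```text
t 9.2 pos [0.447  0.1902 0.1955] psi 2.592 tilt 0.005 q [ 0.4   0.23 -0.11  1.23 -0.   -0.62] w 0.0385 gf 0.0 F [-0.  -1.  -0.4]
slide [-0.328 -0.606  0.005] rot [-0.002  0.01   1.824]
```

Call:
{"op": "drive_tool", "data": {
  "slide": [
    [-0.05,-0.1,0],
    [-0.11,-0.2,0],
    [-0.16,-0.3,0],
    [-0.22,-0.4,0],
    [-0.27,-0.5,0],
    [-0.328,-0.606,0],
    [-0.328,-0.606,0],
    [-0.328,-0.606,0]
  ],
  "rotation": [
    [0,0,0.15],
    [0,0,0.3],
    [0,0,0.45],
    [0,0,0.6],
    [0,0,0.8],
    [0,0,1.0],
    [0,0,1.0],
    [0,0,1.0]
  ],
  "gripper": 0.6
}}

```text
clock: 10.2
eef_pos: [0.6169, 0.1809, 0.1926]
tool_rot: [-0.26, 0.966, 0.0, -0.001]
ft_force: [-0.2, -0.4, -0.6]
grip_width: 0.0511
grasp_force: 0.0
```

```bash
python3 -c "
from h import *
go(.619,.181,.0945,1.68)"
```

```text
t 10.2 pos [0.6169 0.1809 0.1926] psi 2.097 tilt 0.0014 q [ 0.29  0.55  0.36  1.39  0.   -0.24] w 0.0511 gf 0.0 F [-0.2 -0.4 -0.6]
slide [-0.008 -0.004  0.392] rot [ 0.    -0.003  0.834]
```

Call:
{"op": "drive_tool", "data": {
  "slide": [
    [-0.008,-0.004,0],
    [-0.008,-0.004,0],
    [-0.008,-0.004,0.1],
    [-0.008,-0.004,0.2],
    [-0.008,-0.004,0.3],
    [-0.008,-0.004,0.392],
    [-0.008,-0.004,0.392],
    [-0.008,-0.004,0.392]
  ],
  "rotation": [
    [0,0,0.3],
    [0,0,0.6],
    [0,0,0.834],
    [0,0,0.834],
    [0,0,0.834],
    [0,0,0.834],
    [0,0,0.834],
    [0,0,0.834]
  ]
}}

```text
clock: 11.2
eef_pos: [0.6199, 0.1815, 0.0964]
tool_rot: [-0.054, 0.999, 0.0, 0.001]
ft_force: [0.4, 0.4, -0.1]
grip_width: 0.0515
grasp_force: 0.0
```

Call:
{"op": "drive_tool", "data": {
  "slide": [
    [0,0,0],
    [0,0,0],
    [0,0,0],
    [0,0,0],
    [0,0,0],
    [0,0,0],
    [0,0,0],
    [0,0,0]
  ],
  "rotation": [
    [0,0,0],
    [0,0,0],
    [0,0,0],
    [0,0,0],
    [0,0,0],
    [0,0,0],
    [0,0,0],
    [0,0,0]
  ],
  "gripper": 0
}}

```text
clock: 12.2
eef_pos: [0.6208, 0.1804, 0.0973]
tool_rot: [-0.054, 0.999, -0.001, 0.002]
ft_force: [-1.4, -2.3, 5.9]
grip_width: 0.013
grasp_force: 151.1
```

```bash
python3 -c "
from h import *
go(.619,.181,.0945,1.68);o=bot.get_obs();print(o['ft_torque'])"
```

```text
t 12.2 pos [0.6208 0.1804 0.0973] psi 1.678 tilt 0.0035 q [ 0.28  0.61  0.21  1.17 -0.    0.18] w 0.013 gf 151.1 F [-1.4 -2.3  5.9]
slide [0.007 0.003 0.011] rot [-0.003  0.006 -0.003]
[-0.64265927  0.06554094  0.03619165]
```

Call:
{"op": "drive_tool", "data": {
  "slide": [
    [0,0,0],
    [0,0,0],
    [0,0,0],
    [0,0,0],
    [0,0,0],
    [0,0,0],
    [0,0,0],
    [0,0,0]
  ],
  "rotation": [
    [0,0,-0.05],
    [0,0,-0.2],
    [0,0,-0.4],
    [0,0,-0.6],
    [0,0,-0.8],
    [0,0,-1.0],
    [0,0,-1.0],
    [0,0,-1.0]
  ]
}}

```text
clock: 13.2
eef_pos: [0.6209, 0.1803, 0.0973]
tool_rot: [-0.299, 0.954, -0.001, 0.002]
ft_force: [-2.0, -4.0, 5.9]
grip_width: 0.0129
grasp_force: 151.1
```

Call:
{"op": "drive_tool", "data": {
  "slide": [
    [0,0,0],
    [0,0,0],
    [0,0,0],
    [0,0,0],
    [0,0,0],
    [0,0,0],
    [0,0,0],
    [0,0,0]
  ],
  "rotation": [
    [0,0,-0.1],
    [0,0,-0.25],
    [0,0,-0.4],
    [0,0,-0.6],
    [0,0,-0.8],
    [0,0,-1.0],
    [0,0,-1.0],
    [0,0,-1.0]
  ]
}}

```text
clock: 14.2
eef_pos: [0.6211, 0.1802, 0.0973]
tool_rot: [-0.526, 0.851, -0.001, 0.001]
ft_force: [-0.8, -3.8, 5.9]
grip_width: 0.0132
grasp_force: 151.1
```

```bash
python3 -c "
from h import *
go(.619,.181,.0945,1.68+1.44);o=bot.get_obs();print(o['ft_torque'])"
```

```text
t 14.2 pos [0.6211 0.1802 0.0973] psi 2.678 tilt 0.0038 q [ 0.28  0.61  0.21  1.17 -0.   -0.82] w 0.0132 gf 151.1 F [-0.8 -3.8  5.9]
slide [0.001 0.009 0.011] rot [-0.008  0.    -0.884]
[-0.52201428  0.02357123  0.0754161 ]
```

Call:
{"op": "drive_tool", "data": {
  "slide": [
    [0,0,0],
    [0,0,0],
    [0,0,0],
    [0,0,0],
    [0,0,0],
    [0,0,0],
    [0,0,0],
    [0,0,0]
  ],
  "rotation": [
    [0,0,-0.1],
    [0,0,-0.25],
    [0,0,-0.4],
    [0,0,-0.55],
    [0,0,-0.7],
    [0,0,-0.8],
    [0,0,-0.88],
    [0,0,-0.88]
  ]
}}

```text
clock: 15.2
eef_pos: [0.6212, 0.1801, 0.0979]
tool_rot: [-0.695, 0.719, -0.001, 0.002]
ft_force: [-1.2, -2.1, 8.2]
grip_width: 0.0132
grasp_force: 144.8
```

```bash
python3 -c "
from h import *
go(.619,.181,.0945,1.68+1.44);o=bot.get_obs();print(o['ft_torque'])"
```

```text
t 15.2 pos [0.6212 0.1801 0.0979] psi 3.109 tilt 0.0039 q [ 0.28  0.61  0.21  1.17 -0.   -1.26] w 0.0132 gf 144.8 F [-1.2 -2.1  8.2]
slide [-0.003  0.009  0.014] rot [-0.008  0.001 -0.023]
[-0.29950888  0.42098011 -3.13942398]
```

Far knob is at its stop (−3.1 N·m). Releasing and rising.

Call:
{"op": "drive_tool", "data": {
  "slide": [
    [0,0,0],
    [0,0,0],
    [0,0,0],
    [0,0,-0.1],
    [0,0,-0.25],
    [0,0,-0.4],
    [0,0,-0.5],
    [0,0,-0.6]
  ],
  "rotation": [
    [0,0,0.05],
    [0,0,0.05],
    [0,0,0.05],
    [0,0,0.05],
    [0,0,0.2],
    [0,0,0.4],
    [0,0,0.7],
    [0,0,1.0]
  ],
  "gripper": 0.45
}}

```text
clock: 16.2
eef_pos: [0.6196, 0.1815, 0.2457]
tool_rot: [-0.499, 0.867, 0.0, -0.0]
ft_force: [-0.5, 0.1, 0.3]
grip_width: 0.0387
grasp_force: 0.0
```

```bash
python3 -c "
from h import *
go(.533,.185,.25,1.516)"
```

```text
t 16.2 pos [0.6196 0.1815 0.2457] psi 2.615 tilt 0.0002 q [ 0.28  0.54  0.49  1.52  0.   -0.76] w 0.0387 gf 0.0 F [-0.5  0.1  0.3]
slide [ 0.162  0.306 -0.017] rot [ 0.    -0.     2.198]
```

Call:
{"op": "drive_tool", "data": {
  "slide": [
    [0.05,0.1,0],
    [0.1,0.2,0],
    [0.162,0.306,-0.01],
    [0.162,0.306,-0.017],
    [0.162,0.306,-0.017],
    [0.162,0.306,-0.017],
    [0.162,0.306,-0.017],
    [0.162,0.306,-0.017]
  ],
  "rotation": [
    [0,0,0.2],
    [0,0,0.4],
    [0,0,0.6],
    [0,0,0.8],
    [0,0,1.0],
    [0,0,1.0],
    [0,0,1.0],
    [0,0,1.0]
  ],
  "gripper": 0.7
}}

```text
clock: 17.2
eef_pos: [0.5332, 0.1843, 0.2491]
tool_rot: [-0.271, 0.963, 0.0, -0.0]
ft_force: [0.4, 0.7, 0.3]
grip_width: 0.06
grasp_force: 0.0
```

Call:
{"op": "drive_tool", "data": {
  "slide": [
    [0,0,0],
    [0,0,0],
    [0,0,0],
    [0,0,0],
    [0,0,0],
    [0,0,0],
    [0,0,0],
    [0,0,0]
  ],
  "rotation": [
    [0,0,0.2],
    [0,0,0.4],
    [0,0,0.6],
    [0,0,0.8],
    [0,0,1.0],
    [0,0,1.0],
    [0,0,1.0],
    [0,0,1.0]
  ]
}}

```text
clock: 18.2
eef_pos: [0.5333, 0.1843, 0.2493]
tool_rot: [-0.025, 1.0, -0.0, -0.0]
ft_force: [-0.0, 0.3, 0.4]
grip_width: 0.0597
grasp_force: 0.0
```

```bash
python3 - <<'E'
from h import *
import pickle
go(.533,.185,.098,1.516)
c=bot.camera("wrist");pickle.dump(c,open("wrist2.pkl","wb"));cv2.imwrite("pics/w2.png",c["image"][...,::-1])
P=fish(c);im=c["image"].astype(int);z=P[...,2]
for n,pos,zt in(("near",(.446,.191),.126),("handle",(.533,.185),.122),("far",(.62,.181),.126)):
    m=np.hypot(P[...,0]-pos[0],P[...,1]-pos[1])<.032
    q=P[m&(im.max(-1)<75)&(abs(z-zt)<.004)]
    xy=q[:,:2].astype(np.float32)*1000
    if len(q)<20: print(n,len(q));continue
    r=cv2.minAreaRect(xy);w,v=np.linalg.eigh(np.cov(xy.T));d=v[:,1]*np.sign(v[0,1])
    print(n,len(q),"mean",xy.mean(0),"rect",r,"pca",np.arctan2(d[1],d[0]).round(3))
E
```

```text
t 18.2 pos [0.5333 0.1843 0.2493] psi 1.62 tilt 0.0 q [ 0.33  0.36  0.22  1.43 -0.    0.28] w 0.0597 gf 0.0 F [-0.   0.3  0.4]
slide [0.001 0.003 0.605] rot [-0.    -0.     0.208]
near 706 mean [446.54892 189.23889] rect ((446.14569091796875, 189.24185180664062), (43.07735061645508, 13.889870643615723), 77.97969818115234) pca 1.36
handle 853 mean [532.6712  184.53226] rect ((533.5201416015625, 184.6410675048828), (17.960100173950195, 44.999366760253906), 86.88102722167969) pca -0.064
far 470 mean [619.07684 179.21523] rect ((620.1116333007812, 179.37998962402344), (41.39529037475586, 12.871394157409668), 78.75203704833984) pca 1.388
```

View pics/w2.png

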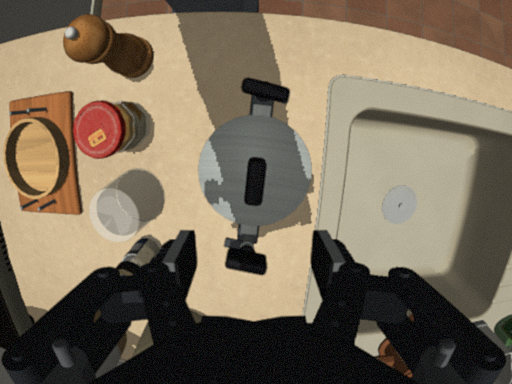

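The view shows both wings crosswise at (265,90) and (246,260), so both clamps are open. The handle at (255,182) has a lid yaw of about −0.06. Now the handle grasp.

Call:
{"op": "drive_tool", "data": {
  "slide": [
    [0.001,0.005,0.15],
    [0.001,0.005,0.3],
    [0.001,0.005,0.42],
    [0.001,0.005,0.52],
    [0.001,0.005,0.6],
    [0.001,0.005,0.629],
    [0.001,0.005,0.629],
    [0.001,0.005,0.629]
  ],
  "rotation": [
    [0,0,0.1],
    [0,0,0.218],
    [0,0,0.218],
    [0,0,0.218],
    [0,0,0.218],
    [0,0,0.218],
    [0,0,0.218],
    [0,0,0.218]
  ]
}}

```text
clock: 19.25
eef_pos: [0.5337, 0.1858, 0.0931]
tool_rot: [0.03, 1.0, 0.0, 0.001]
ft_force: [0.4, 0.7, 0.5]
grip_width: 0.0597
grasp_force: 0.0
```

Call:
{"op": "drive_tool", "data": {
  "slide": [
    [0,0,0],
    [0,0,0],
    [0,0,0],
    [0,0,0],
    [0,0,0],
    [0,0,0],
    [0,0,0],
    [0,0,0]
  ],
  "rotation": [
    [0,0,0],
    [0,0,0],
    [0,0,0],
    [0,0,0],
    [0,0,0],
    [0,0,0],
    [0,0,0],
    [0,0,0]
  ],
  "gripper": 0
}}

```text
clock: 20.25
eef_pos: [0.5333, 0.1856, 0.0927]
tool_rot: [0.03, 1.0, 0.0, 0.001]
ft_force: [-1.2, -0.5, 4.9]
grip_width: 0.0172
grasp_force: 59.7
```

```bash
python3 -c "
from h import *
go(.5335,.1855,.092,1.511);o=bot.get_obs();print(o['ft_torque'])"
```

```text
t 20.25 pos [0.5333 0.1856 0.0927] psi 1.51 tilt 0.0012 q [ 0.33  0.46 -0.05  1.06 -0.    0.4 ] w 0.0172 gf 59.7 F [-1.2 -0.5  4.9]
slide [-0.001 -0.     0.003] rot [ 0.001  0.002 -0.002]
[-0.18469136  0.14988491  0.00087063]
```

Call:
{"op": "drive_tool", "data": {
  "slide": [
    [0,0,-0.02],
    [0,0,-0.06],
    [0,0,-0.12],
    [0,0,-0.2],
    [0,0,-0.32],
    [0,0,-0.46],
    [0,0,-0.58],
    [0,0,-0.65]
  ],
  "rotation": [
    [0,0,0],
    [0,0,0],
    [0,0,0],
    [0,0,0],
    [0,0,0],
    [0,0,0],
    [0,0,0],
    [0,0,0]
  ]
}}

```text
clock: 21.25
eef_pos: [0.5335, 0.1858, 0.2575]
tool_rot: [0.03, 1.0, 0.001, 0.002]
ft_force: [0.5, 0.1, -3.6]
grip_width: 0.017
grasp_force: 58.9
```

```bash
python3 - <<'E'
from h import *
import pickle
go(.531,-.151,.255,1.571+.01)
c=bot.camera("wrist");pickle.dump(c,open("wrist3.pkl","wb"));cv2.imwrite("pics/w3.png",c["image"][...,::-1])
E
```

```text
t 21.25 pos [0.5335 0.1858 0.2575] psi 1.51 tilt 0.0035 q [0.34 0.36 0.24 1.44 0.   0.4 ] w 0.017 gf 58.9 F [ 0.5  0.1 -3.6]
slide [-0.072 -1.345  0.008] rot [ 0.003  0.007 -0.142]
```

View pics/w3.png

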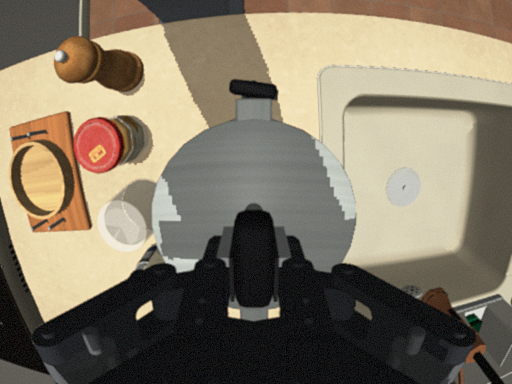

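The lid is held level and clear, weighing 3.6 N. Now I'll carry it over the row at z ≈ 0.23.

Call:
{"op": "drive_tool", "data": {
  "slide": [
    [0,-0.03,0],
    [0,-0.11,0],
    [-0.01,-0.22,0],
    [-0.02,-0.34,0],
    [-0.03,-0.46,0],
    [-0.03,-0.57,0],
    [-0.04,-0.65,0],
    [-0.04,-0.7,0]
  ],
  "rotation": [
    [0,0,0],
    [0,0,-0.03],
    [0,0,-0.06],
    [0,0,-0.09],
    [0,0,-0.12],
    [0,0,-0.15],
    [0,0,-0.18],
    [0,0,-0.18]
  ]
}}

```text
clock: 22.3
eef_pos: [0.5313, 0.0088, 0.2533]
tool_rot: [-0.014, 1.0, -0.0, -0.001]
ft_force: [-0.5, -0.4, -3.9]
grip_width: 0.0173
grasp_force: 58.9
```

```bash
python3 -c "
from h import *
go(.531,-.149,.255,1.6)"
```

```text
t 22.3 pos [0.5313 0.0088 0.2533] psi 1.598 tilt 0.0026 q [ 0.02  0.3   0.14  1.41 -0.   -0.01] w 0.0173 gf 58.9 F [-0.5 -0.4 -3.9]
slide [ 0.019 -0.631 -0.007] rot [-0.    -0.005 -0.003]
```

```bash
python3 - <<'E'
from h import *
c=bot.camera("wrist");P=fish(c);z=P[...,2];im=c["image"].astype(int)
near=(abs(P[...,0]-.53)<.13)&(abs(P[...,1]+.15)<.1)
m=near&(z>.046)&(z<.062)
k,lab,s,ce=cv2.connectedComponentsWithStats(m.astype(np.uint8))
for i in range(1,k):
    if s[i,4]>4:
        q=P[lab==i];t=q[q[:,2]>np.sort(q[:,2])[-1]-.005];print(ce[i].round(),s[i,4],t.mean(0).round(4),q[:,2].max().round(3))
cr=P[near&(z>.038)&(z<.043)&(im[...,0]-im[...,2]>40)][:,:2];cr=cr[np.hypot(*(cr-[.53,-.15]).T)<.075]
A=np.c_[2*cr,np.ones(len(cr))];x=np.linalg.lstsq(A,(cr**2).sum(1),rcond=None)[0];print("cradle",x[:2],np.sqrt(x[2]+x[:2]@x[:2]),(cr.min(0)+cr.max(0))/2,np.ptp(cr,0),len(cr))
f=P[near&(z>.009)&(z<.015)&(im[...,0]-im[...,2]>60)];r=cv2.minAreaRect(f[:,:2].astype(np.float32)*1000);print("foot",r,len(f))
cv2.imwrite("pics/w4.png",c["image"][...,::-1])
E
```

```text
[138. 107.] 30 [ 0.4585 -0.1334  0.0561] 0.058
[109. 110.] 31 [ 0.4599 -0.1731  0.0554] 0.058
[119. 219.] 26 [ 0.6025 -0.1691  0.0552] 0.057
[147. 219.] 31 [ 0.6012 -0.1287  0.0552] 0.057
cradle [ 0.53062533 -0.15118253] 0.05864834183763857 [ 0.53086789 -0.15316325] [0.13993643 0.1214854 ] 938
foot ((530.7178955078125, -151.97845458984375), (189.99827575683594, 135.2782745361328), 1.5200397968292236) 4855
```

View pics/w4.png

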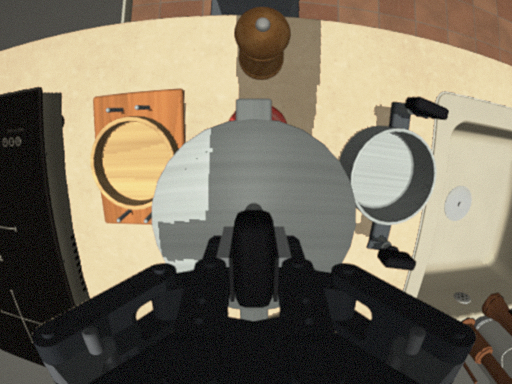

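The stand measures (0.531, −0.151) with yaw 0.03 from prongs, cradle and foot alike. In the picture it lies at (140,160) with the lid clear of the row. Moving over it.

Call:
{"op": "drive_tool", "data": {
  "slide": [
    [0,-0.04,0],
    [0.01,-0.13,0],
    [0.01,-0.25,0],
    [0.02,-0.37,0],
    [0.02,-0.49,0],
    [0.02,-0.59,0],
    [0.02,-0.639,0],
    [0.02,-0.639,0]
  ],
  "rotation": [
    [0,0,0],
    [0,0,0],
    [0,0,0],
    [0,0,0],
    [0,0,0],
    [0,0,0],
    [0,0,0],
    [0,0,0]
  ]
}}

```text
clock: 23.35
eef_pos: [0.5319, -0.1497, 0.2543]
tool_rot: [-0.014, 1.0, 0.0, -0.0]
ft_force: [0.3, -0.7, -4.9]
grip_width: 0.0172
grasp_force: 59.1
```

```bash
python3 -c "
from h import *
go(.531,-.151,.13,1.598)"
```

```text
t 23.35 pos [ 0.5319 -0.1497  0.2543] psi 1.599 tilt 0.0007 q [-0.27  0.34  0.2   1.43  0.   -0.3 ] w 0.0172 gf 59.1 F [ 0.3 -0.7 -4.9]
slide [ 0.004 -0.005  0.497] rot [ 0.001 -0.001  0.003]
```

Call:
{"op": "drive_tool", "data": {
  "slide": [
    [0.004,-0.005,0.04],
    [0.004,-0.005,0.12],
    [0.004,-0.005,0.22],
    [0.004,-0.005,0.32],
    [0.004,-0.005,0.41],
    [0.004,-0.005,0.47],
    [0.004,-0.005,0.497],
    [0.004,-0.005,0.497]
  ],
  "rotation": [
    [0,0,0],
    [0,0,0],
    [0,0,0],
    [0,0,0],
    [0,0,0],
    [0,0,0],
    [0,0,0],
    [0,0,0]
  ]
}}

```text
clock: 24.35
eef_pos: [0.5309, -0.1506, 0.1302]
tool_rot: [-0.015, 1.0, 0.0, -0.0]
ft_force: [-0.3, -1.6, -3.4]
grip_width: 0.0172
grasp_force: 59.1
```

```bash
python3 -c "
from h import *
go(.531,-.151,.1,1.598)"
```

```text
t 24.35 pos [ 0.5309 -0.1506  0.1302] psi 1.6 tilt 0.0004 q [-0.28  0.4  -0.03  1.13  0.   -0.31] w 0.0172 gf 59.1 F [-0.3 -1.6 -3.4]
slide [-0.    -0.002  0.121] rot [ 0.    -0.001  0.005]
```

Call:
{"op": "drive_tool", "data": {
  "slide": [
    [0,-0.001,0.02],
    [0,-0.002,0.05],
    [0,-0.002,0.08],
    [0,-0.002,0.105],
    [0,-0.002,0.12],
    [0,-0.002,0.12],
    [0,-0.002,0.12],
    [0,-0.002,0.12]
  ],
  "rotation": [
    [0,0,0],
    [0,0,0],
    [0,0,0],
    [0,0,0],
    [0,0,0],
    [0,0,0],
    [0,0,0],
    [0,0,0]
  ]
}}

```text
clock: 25.35
eef_pos: [0.5313, -0.1514, 0.1006]
tool_rot: [-0.015, 1.0, -0.0, 0.0]
ft_force: [-0.7, 0.3, -4.3]
grip_width: 0.017
grasp_force: 59.1
```

```bash
python3 - <<'E'
from h import *
go(.531,-.151,.1,1.598)
out=[]
for n in("scene","side"):
    c=bot.camera(n);K=c["camera_matrix"];Rm=R.from_quat(c["orientation"]).as_matrix()
    d=Rm.T@(np.array([.531,-.151,.06])-c["xyz"]);u=int(K[0,2]-K[0,0]*d[0]/d[2]);v=int(K[1,2]+K[1,1]*d[1]/d[2])
    v=min(max(v,75),384-75);u=min(max(u,75),512-75)
    out.append(cv2.resize(c["image"][v-75:v+75,u-75:u+75,::-1],(400,400),interpolation=cv2.INTER_CUBIC))
    P=cloud(c);z=P[...,2];im=c["image"].astype(int)
    # pixels on prongs tips and lid flange plane
    near=(abs(P[...,0]-.53)<.1)&(abs(P[...,1]+.15)<.09)
    fl=P[near&(abs(z-.0765)<.004)&(np.ptp(im,axis=-1)<30)];print(n,len(fl),fl.min(0),fl.max(0))
    m=near&(z>.046)&(z<.06);k,lab,s,ce=cv2.connectedComponentsWithStats(m.astype(np.uint8))
    for i in range(1,k):
        if s[i,4]>3: print(ce[i].round(),s[i,4],np.median(P[lab==i],0).round(4))
cv2.imwrite("pics/end.png",np.hstack(out))
E
```

```text
t 25.35 pos [ 0.5313 -0.1514  0.1006] psi 1.6 tilt 0.0007 q [-0.28  0.43 -0.08  1.06  0.   -0.31] w 0.017 gf 59.1 F [-0.7  0.3 -4.3]
slide [0.001 0.002 0.003] rot [-0.     0.001  0.004]
scene 977 [ 0.45425557 -0.21499331  0.0728637 ] [ 0.60566408 -0.08782298  0.08049438]
[278. 257.] 12 [ 0.4554 -0.1345  0.0532]
[295. 268.] 12 [ 0.4569 -0.1747  0.0515]
side 494 [ 0.45526318 -0.21741454  0.07325032] [ 0.60409289 -0.09145126  0.0804985 ]
[270. 254.] 13 [ 0.4567 -0.1366  0.0524]
[282. 263.] 14 [ 0.4574 -0.1755  0.0527]
```

View pics/end.png

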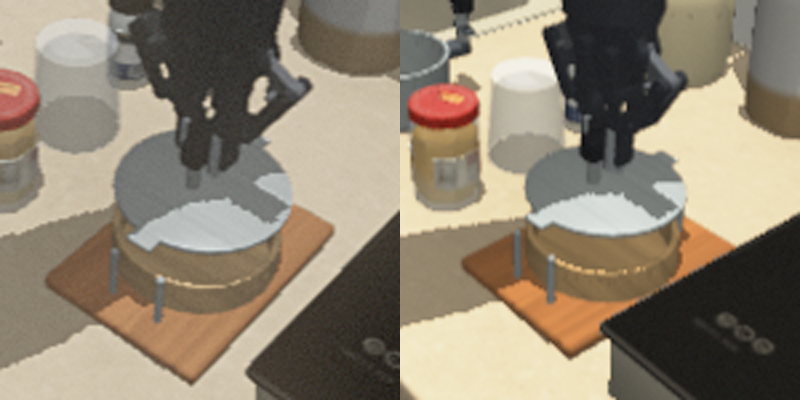

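Both crops show the lid level above the cradle and clear of the prong tips, with the ear over the gap of the near pair. In each camera the lid and stand centres agree within 2 mm. Handing in.

```bash
python3 -c "
from workcell import bot
print(bot.job_done())"
```

```text
the job is handed in; nothing more can be done
None
```

Both clamps are open to their stops, and the lid is held level about 18 mm above the prong tips, within 2 mm of centre by the cameras; the job is handed in, but the verdict was not reported.

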